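Snap two demonstration padlocks shut

TASK

Four open padlocks stand on the lock-picking table. With the fingertips, gently press down the shackle of the widest padlock and the shackle of the long-shackled padlock, in either order, until each is fully home, then withdraw. Do not lift, tip or drag them; do not touch the other two padlocks, which stay open, and leave everything else where it lies.

Things in the scene. Friction and masses are not known exactly. Their poses are not given: they have to be found in the camera images.
- wide_lock: the widest padlock, to be closed: brass body 76 wide x 30 thick x 58 mm tall. Stands loose and upright on the table; origin at the centre of its underside, z up, y along its width, x along its thickness
- wide_top (a point): highest point of that padlock's steel shackle, at mid-width (round bar 11 mm thick, flat crown running along the body's y); about 116 to 119 mm above the table at the start, 105 mm when fully home. Moves with the shackle
- wide_shackle (a joint): how far that shackle has been pushed straight down into its body, m: 0 fully raised, 0.014 fully home against a hard stop; starts between 0 and 0.003. It slides with about 5 N of friction, has no spring and stays where it is left
- long_lock: the long-shackled padlock, to be closed: brass body 48 wide x 26 thick x 42 mm tall, with a tall narrow shackle. Stands loose and upright on the table; origin at the centre of its underside, z up, y along its width, x along its thickness
- long_top (a point): highest point of that padlock's steel shackle, at mid-width (round bar 8 mm thick, flat crown running along the body's y); about 139 to 142 mm above the table at the start, 128 mm when fully home. Moves with the shackle
- long_shackle (a joint): how far that shackle has been pushed straight down into its body, m: 0 fully raised, 0.014 fully home against a hard stop; starts between 0 and 0.003. It slides with about 5 N of friction, has no spring and stays where it is left
- mid_lock: a middling padlock, to be left open: same brass body as the long-shackled one (48 x 26 x 42 mm) but an ordinary short shackle. Stands loose and upright on the table; origin at the centre of its underside, z up, y along its width, x along its thickness
- mid_top (a point): highest point of that padlock's steel shackle, at mid-width (round bar 8 mm thick, flat crown running along the body's y); about 87 to 90 mm above the table at the start, 76 mm when fully home. Moves with the shackle
- mid_shackle (a joint): how far that shackle has been pushed straight down into its body, m: 0 fully raised, 0.014 fully home against a hard stop; starts between 0 and 0.003. It slides with about 5 N of friction, has no spring and stays where it is left
- small_lock: the smallest padlock, to be left open: brass body 34 x 20 x 30 mm. Stands loose and upright on the table; origin at the centre of its underside, z up, y along its width, x along its thickness
- small_top (a point): highest point of that padlock's steel shackle, at mid-width (round bar 6 mm thick, flat crown running along the body's y); about 66 to 69 mm above the table at the start, 55 mm when fully home. Moves with the shackle
- small_shackle (a joint): how far that shackle has been pushed straight down into its body, m: 0 fully raised, 0.014 fully home against a hard stop; starts between 0 and 0.003. It slides with about 5 N of friction, has no spring and stays where it is left
- hook_pick: bystander: lock pick lying flat, black round handle 12 mm thick, 150 mm long in all along its x, thin steel hooked tip at +x; origin on the table below its middle
- rake_pick: bystander: a second lock pick of the same make (150 x 12 mm) with a wavy tip; origin on the table below its middle
- cylinder: bystander: steel door-lock cylinder lying on the table, 62 mm long along its x, 17 wide, 31 high; origin under its centre
- shut_lock: bystander: closed brass padlock lying flat, body 38 x 42 x 18 mm, shackle towards its +x; origin under the body's centre
- key: bystander: flat brass key, 64 mm long, 5 mm thick; origin under its 26 mm bow, blade towards +x
- cap: bystander: blue plastic ring, 32 mm across, 14 mm high; origin under its centre
Mind the look-alikes: they are no part of the job. Leave any orange or pink look-alike of the long_lock alone. Leave any blue look-alike of the wide_lock alone.

How it is judged (in metres and radians):
At the end, for the whole second after the job is handed in: The wide and the long-shackled padlock have their shackles in by more than 11.8 of 14 mm, the other two by less than 6 mm; all four stand upright (within 0.1 rad) on the table, at rest, within 20 mm of where they began; the bystanders are within 15 mm of where they lay (value of joint each of wide_shackle, long_shackle above 0.0118 m and value of joint each of mid_shackle, small_shackle below 0.006 m and angle between each of wide_lock, long_lock, mid_lock, small_lock's own z axis and vertical below 0.1 rad and height (world z) of each of wide_lock, long_lock, mid_lock, small_lock below 0.004 m and distance of each of wide_lock, long_lock, mid_lock, small_lock from where it was at the start of the episode below 0.02 m and linear speed of each of wide_lock, long_lock, mid_lock, small_lock below 0.02 m/s and distance of each of hook_pick, rake_pick, cylinder, shut_lock, key, cap from where it was at the start of the episode below 0.015 m); the robot touches nothing.
It fails at once if one of the two padlocks to be closed is lifted off the table, tipped by more than 0.25 rad or dragged more than 20 mm (height (world z) of any of wide_lock, long_lock above 0.008 m or angle between any of wide_lock, long_lock's own z axis and vertical above 0.25 rad or distance of any of wide_lock, long_lock from where it was at the start of the episode above 0.02 m).
It fails at once if a padlock is pressed harder than 30 N (contact force between the fingers and wide_lock above 30 N or contact force between the fingers and long_lock above 30 N).
It fails at once if the middling or the smallest padlock is touched by the robot (contact force between any of the fingers, the arm and mid_lock above 0.5 N or contact force between any of the fingers, the arm and small_lock above 0.5 N).
It fails at once if the middling or the smallest padlock is moved more than 10 mm or its shackle pushed in beyond 6 mm (distance of any of mid_lock, small_lock from where it was at the start of the episode above 0.01 m or value of joint any of mid_shackle, small_shackle above 0.006 m).
It fails at once if a bystander is pushed more than 15 mm (distance of any of hook_pick, rake_pick, cylinder, shut_lock, key, cap from where it was at the start of the episode above 0.015 m).
It also fails if it takes over 48 s, if anything falls off the work surface, if the arm or the gripper's body presses on something with over 40 N, if the wrist force passes 120 N, or if a joint passes its speed limit or range.

ROBOT

A 6-joint arm with a two-finger parallel gripper is mounted at the origin on the work surface. World frame = base frame: x ahead of the robot, y to its left, z up, the work surface at z = 0. Lengths are in mm, angles in rad, forces in N, time in s.
With the tool pointing down it reaches from about 350 to 775 mm from the base axis. Payload 7.3 kg.
Tool frame: the origin (TCP) lies at the very end of the fingers, on their centre line; the grasp point (between the pads) lies 19 mm behind it (bot.grasp_offset is the distance from the TCP to the grasp point, in mm); z points along the fingers, y is the direction in which the jaws open and shut (so a half turn about z gives the same grasp; the last joint's range is limited). The gripper opens to 92 mm and grips with 3 to 60 N. Pads are 19 mm wide; open, the fingers measure 130 mm over their backs; the gripper's body (75 mm by 190 mm) begins 47 mm behind the grasp point.
Start: joints at [-1.481, 0.342, 1.524, -0, 1.275, -0.146], TCP at [122.673, -510.49, 188.841] pointing down, gripper open.
Joint ranges: [-2.53, 2.53], [-0.77, 2.02], [0.04, 2.7], [-1, 4.14], [0.28, 2.66], [-3.11, 3.11]. Speed limits (rad/s): [2.57, 2.57, 3.14, 3.14, 3.14, 3.14].

INTERFACE

Orientations are given as [roll, pitch, yaw] about the fixed x, y, z axes, in that order (R = Rz(yaw) Ry(pitch) Rx(roll)).
In Python, from plant import bot gives the robot as it stands.
- The arm moves only by the tool servo_tool, never from a script. Its arguments are lists of equal length, an entry for each row: "angular": the turn, a rotation vector about the world's x, y, z in degrees, a list of three; "slide": the shift along the world's x, y, z in mm, a list of three; "grip": the opening, from -1 (shut) to 1 (fully open), so that 0 is half open. In form: {"angular": [[ax, ay, az], ...], "slide": [[dx, dy, dz], ...], "grip": [grip, ...]}. A call has 1 to 10 rows; each row is the pose to reach, as a shift and turn from the pose commanded when the call began; what a row does not reach only later rows make up. A row lasts 1/12 s, in which the tool goes at most 41.7 mm and 7.16 degrees, less where a joint would pass 70% of its speed; a pose out of reach is approached as far as the arm can. A call with a gripper value outside its range is refused whole. The fingers move at their own pace and stop on an object; the grip force is fixed at half the most. Time passes only in rows, so rows that repeat a pose let the fingers close. It gives the time, the measured TCP pose, the force and the opening at its end, in the units of the state.
- bot.get_obs(): the state, without advancing time (a new reading comes with each control period).
- bot.capture(name): name is "side" or "top" or "wrist"; returns a dict with "img" (420x560x3 uint8, blue, green, red), "range_z" (420x560 float32, mm along the optical axis (not along the pixel's ray), 0 where there is no reading), "fov_y" (degrees; the focal length in pixels is half the picture's height over the tangent of half this angle, whatever the lens; pixels are square), "cx", "cy" (the principal point, pixels), "R" (3x3) and "t" (3): a world point X has camera coordinates R X + t; the wrist camera has in their place "T_tool_cam" (4x4, takes a point from camera to tool coordinates, whose origin is the TCP and whose axes are the flange's). Camera axes: x right, y down, z forward; pixel columns grow to the right and rows downward; lengths in mm; the calibration is good to about 2 mm. A picture is of the moment at which its call begins: read the wrist's pose just before it.
- bot.close_job(): hands the job in, once; it reports no verdict.
The state is a dict: "time": time; "joint_positions": joint angles; "dq": joint speeds; "tau": joint torques, N m; "tool_pos": TCP position; "tcp_rot": TCP orientation; "contact_force": force on the tool from outside, world axes, zero at the start; "moment": the same for the moment, N m; "grip_width": finger opening in mm.
Only numpy, scipy, OpenCV 4.12 (cv2) and the standard library are available. Lean on these libraries where they do the work, as an engineer would, in place of code of your own. Each camera call takes 0.05 s, during which the arm holds its last target.

## Working session

There is one attempt and no reset: what is moved stays moved. The work goes in short steps, Python scripts to look and compute and a tool call to move; the robot and the scene stay as the last step left them, time stands still between calls to the robot, and variables do not carry over. Pictures are saved under pics/ and viewed, and the job is handed in when it is done.

Besides the shell and the picture viewer there is one more tool, called after "Emit:" in YAML: its name, and indented under it one key for each argument. servo_tool: Moves the arm, as the interface text tells. Its arguments: {"type":"object","properties":{"angular":{"type":"array","items":{"type":"array","items":{"type":"number"}}},"slide":{"type":"array","items":{"type":"array","items":{"type":"number"}}},"grip":{"type":"array","items":{"type":"number"}}},"required":["angular","slide","grip"]}

```bash
mkdir -p pics; ls; python3 - <<'E'
from plant import bot
import cv2,numpy as np
o=bot.get_obs();print({k:np.round(v,3) for k,v in o.items()})
for n in ("side","top"):
    c=bot.capture(n);cv2.imwrite(f"pics/{n}0.png",c["img"]);np.savez(f"{n}0.npz",**c)
    print(n,c["fov_y"],c["cx"],c["cy"],c["R"],c["t"])
E
```

```text
pics
{'time': np.float64(0.0), 'joint_positions': array([-1.481,  0.343,  1.525,  0.   ,  1.275, -0.146]), 'dq': array([ 0.001, -0.001, -0.001,  0.   , -0.002,  0.001]), 'tau': array([ 2.0000e-03, -4.3124e+01, -2.4422e+01,  7.2000e-02,  5.6000e-02,
       -0.0000e+00]), 'tool_pos': array([ 122.631, -510.001,  188.146]), 'tcp_rot': array([-3.14 , -0.   ,  0.236]), 'contact_force': array([-0.007,  0.083,  0.405]), 'moment': array([0.004, 0.013, 0.008]), 'grip_width': np.float64(91.665)}
side 55.48889324230978 277.6478603038606 213.41278518623736 [[ 0.97604658 -0.21718345  0.01282288]
 [-0.11876803 -0.58128448 -0.80498603]
 [ 0.18228339  0.78418091 -0.59315518]] [-516.61777441  149.05159683  948.78444221]
top 52.18479659255428 281.61767084564235 212.31773310770717 [[ 0.0275489  -0.99959801 -0.00669872]
 [-0.98897997 -0.02627988 -0.14569827]
 [ 0.14546366  0.01063872 -0.98930639]] [ -27.27124521  525.5960049  1070.5862599 ]
```

View pics/side0.png

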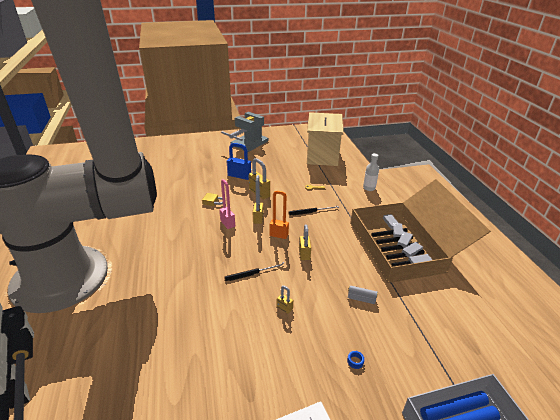

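View pics/top0.png

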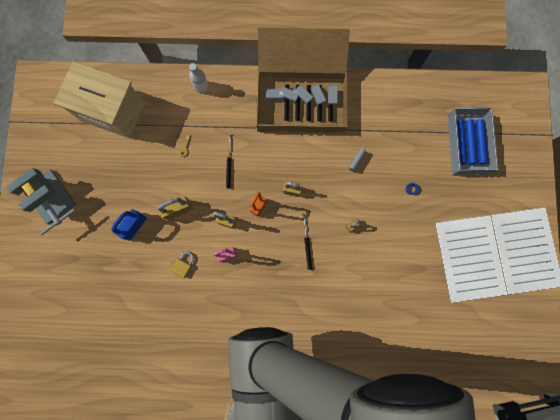

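The top view shows the wide lock at about (175,207), the long lock at (223,218), the mid lock at (291,187) and the small lock at (355,225). The blue, orange and pink look-alikes are at (129,224), (259,203) and (226,254). Next I'll measure positions from the depth readings.

```bash
cat > h.py <<'E'
import numpy as np,cv2
def cloud(c):
    R,t=c["R"],c["t"];z=c["range_z"].astype(float);h,w=z.shape
    f=h/2/np.tan(np.radians(float(c["fov_y"]))/2)
    u,v=np.meshgrid(np.arange(w),np.arange(h))
    P=np.stack([(u-c["cx"])/f*z,(v-c["cy"])/f*z,z],-1)
    W=(P-t)@R; W[z<=0]=np.nan
    return W
def proj(c,X):
    f=210/np.tan(np.radians(float(c["fov_y"]))/2);p=c["R"]@np.array(X)+c["t"]
    return np.array([f*p[0]/p[2]+c["cx"],f*p[1]/p[2]+c["cy"]])
E
python3 - <<'E'
from h import *
for n,(x0,y0,x1,y1) in (("top",(100,160,380,280)),("side",(190,130,350,320))):
    c=np.load(n+"0.npz");W=cloud(c)
    im=c["img"][y0:y1,x0:x1];s=min(800/(x1-x0),600/(y1-y0))
    cv2.imwrite(f"pics/{n}0z.png",cv2.resize(im,None,fx=s,fy=s,interpolation=cv2.INTER_CUBIC))
    H=W[...,2];m=((H>9)&(H<200)).astype(np.uint8);mm=np.zeros_like(m);mm[y0:y1,x0:x1]=m[y0:y1,x0:x1]
    k,l,st,ce=cv2.connectedComponentsWithStats(mm)
    for i in range(1,k):
        if st[i,4]<25: continue
        p=W[l==i];hi=p[:,2].max();b=p
        col=c["img"][l==i].mean(0)
        r=cv2.minAreaRect(b[:,:2].astype(np.float32))
        print(n,st[i],"px",ce[i].round(),"zmax",hi.round(),"xymean",b[:,:2].mean(0).round(),"top pts",p[p[:,2]>hi-12].mean(0).round(1),"bgr",col.round(), np.round(r[0]),np.round(r[1]),round(r[2]))
E
```

```text
top [226 160   5  28  86] px [228. 174.] zmax 17.0 xymean [630. 134.] top pts [630.4 134.4  11.5] bgr [26. 28. 30.] [632. 134.] [73. 11.] 1
top [349 160  12  12  79] px [354. 165.] zmax 33.0 xymean [ 661. -201.] top pts [ 661.5 -201.8   28.6] bgr [107. 108. 106.] [ 664. -202.] [17. 33.] 60
top [283 182  19  14 216] px [292. 188.] zmax 91.0 xymean [587. -38.] top pts [591.4 -38.8  85.7] bgr [ 63.  98. 110.] [591. -39.] [48. 26.] 83
top [249 192  18  25 252] px [257. 204.] zmax 145.0 xymean [541.  48.] top pts [542.7  50.1 140.1] bgr [ 28.  73. 147.] [544.  50.] [27. 48.] 59
top [157 196  36  24 534] px [174. 208.] zmax 121.0 xymean [527. 259.] top pts [530.4 262.8 114.8] bgr [ 57.  91. 103.] [528. 262.] [29. 76.] 30
top [111 209  35  32 659] px [128. 224.] zmax 124.0 xymean [482. 374.] top pts [483.9 377.9 117. ] bgr [105.  47.  26.] [484. 379.] [31. 76.] 57
top [213 212  24  17 233] px [225. 220.] zmax 143.0 xymean [499. 129.] top pts [502.1 131.1 138.4] bgr [ 64.  96. 108.] [502. 132.] [47. 26.] 74
top [346 218  15  14 110] px [353. 225.] zmax 68.0 xymean [ 499. -198.] top pts [ 501
[... 970 characters left out ...]
2] px [279. 218.] zmax 142.0 xymean [541.  41.] top pts [540.6  45.4 136.9] bgr [ 27.  79. 160.] [541.  45.] [28. 48.] 58
side [292 208  25   6  42] px [304. 210.] zmax 14.0 xymean [638. 130.] top pts [637.5 129.8  10.7] bgr [36. 34. 34.] [636. 130.] [75. 12.] 2
side [299 225  12  33 285] px [305. 244.] zmax 89.0 xymean [586. -52.] top pts [587.6 -47.1  84.6] bgr [ 75. 123. 142.] [589. -43.] [50. 26.] 80
side [230 268  29  10  68] px [244. 272.] zmax 14.0 xymean [427. -88.] top pts [427.4 -87.5  10.6] bgr [41. 39. 40.] [427. -88.] [70. 10.] 6
side [276 286  17  25 261] px [285. 299.] zmax 67.0 xymean [ 498. -207.] top pts [ 499.  -204.8   62.2] bgr [ 73. 114. 132.] [ 498. -204.] [19. 34.] 42
```

View pics/top0z.png

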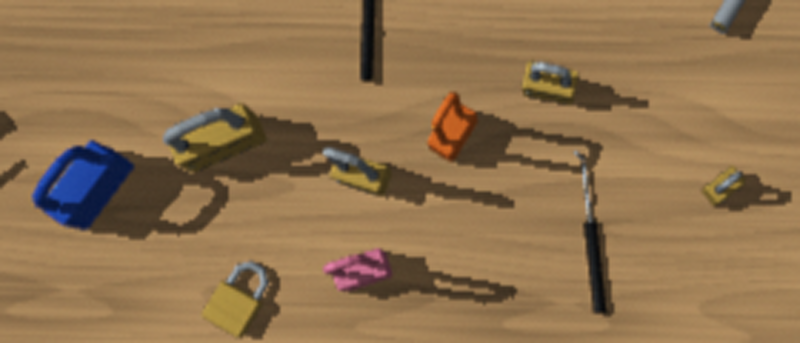

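View pics/side0z.png

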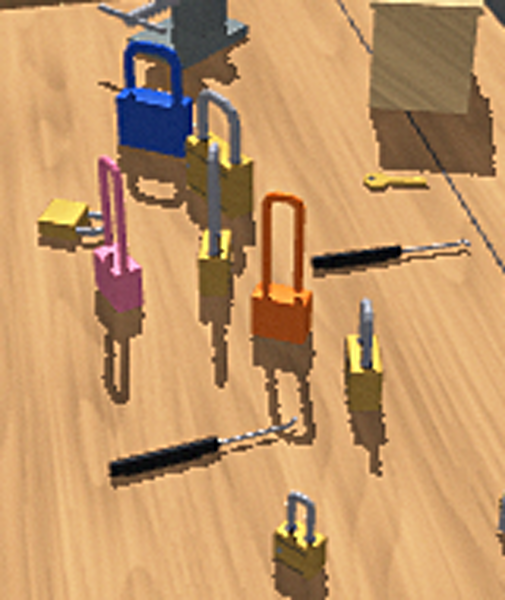

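Wide crown is near (528,262) with its width axis at about 120°. Long crown is near (500,130) with its axis at about 74°. Heights and footprints match the given sizes, so I'll approach high with the jaws shut, then refine with the wrist camera.

Emit:
servo_tool:
  angular:
    - [0, 0, 0]
    - [0, 0, 0]
    - [0, 0, 0]
    - [0, 0, 0]
    - [0, 0, 0]
    - [0, 0, 0]
    - [0, 0, 0]
    - [0, 0, 0]
    - [0, 0, 0]
    - [0, 0, 0]
  slide:
    - [20, 20, 30]
    - [45, 40, 50]
    - [70, 60, 70]
    - [100, 80, 90]
    - [130, 100, 100]
    - [160, 130, 110]
    - [190, 155, 110]
    - [220, 180, 110]
    - [250, 205, 110]
    - [277, 230, 110]
  grip: [-1, -1, -1, -1, -1, -1, -1, -1, -1, -1]

```text
time: 0.93
tool_pos: [401.0, -278.8, 298.6]
tcp_rot: [-3.141, 0.0, 0.236]
contact_force: [0.1, -1.8, 0.6]
grip_width: 29.9
```

Emit:
servo_tool:
  angular:
    - [0, 0, -3]
    - [0, 0, -6]
    - [0, 0, -9]
    - [0, 0, -12]
    - [0, 0, -15]
    - [0, 0, -18]
    - [0, 0, -21]
    - [0, 0, -25]
    - [0, 0, -29]
    - [0, 0, -29]
  slide:
    - [8, 35, 0]
    - [16, 70, 0]
    - [24, 105, 0]
    - [32, 140, 0]
    - [40, 175, 0]
    - [45, 210, 0]
    - [45, 245, 0]
    - [45, 280, 0]
    - [45, 310, 0]
    - [45, 330, 0]
  grip: [-1, -1, -1, -1, -1, -1, -1, -1, -1, -1]

```text
time: 1.77
tool_pos: [444.0, 52.1, 298.6]
tcp_rot: [-3.141, 0.001, -0.272]
contact_force: [0.3, -0.7, 0.5]
grip_width: -0.1
```

```bash
cat >> h.py <<'E'
from scipy.spatial.transform import Rotation as Ro
def wrist(tag):
    from plant import bot
    o=bot.get_obs();c=bot.capture("wrist");T=np.eye(4);T[:3,:3]=Ro.from_euler("xyz",o["tcp_rot"]).as_matrix();T[:3,3]=o["tool_pos"]
    M=np.linalg.inv(T@c["T_tool_cam"]);c["R"],c["t"]=M[:3,:3],M[:3,3]
    cv2.imwrite(f"pics/{tag}.png",c["img"]);np.savez(tag+".npz",**c)
    print(np.round(o["tool_pos"],1),np.round(o["tcp_rot"],3),np.round(c["T_tool_cam"],2).tolist())
    return c
E
python3 - <<'E'
from h import *
c=wrist("w1");W=cloud(c);H=W[...,2]
m=((H>9)&(H<200)).astype(np.uint8)
k,l,st,ce=cv2.connectedComponentsWithStats(m)
for i in range(1,k):
    if st[i,4]<100: continue
    p=W[l==i];hi=np.percentile(p[:,2],99.5);t=p[p[:,2]>hi-8];r=cv2.minAreaRect(t[:,:2].astype(np.float32))
    print(st[i],"zmax",hi.round(1),"top",t.mean(0).round(1),np.round(r[0],1),np.round(r[1]),round(r[2]),c["img"][l==i].mean(0).round())
E
```

```text
[444.   52.1 298.6] [-3.141e+00  1.000e-03 -2.720e-01] [[-0.0, -0.96, -0.3, 81.54], [1.0, -0.0, 0.0, 0.65], [-0.0, -0.3, 0.96, -194.48], [0.0, 0.0, 0.0, 1.0]]
[167   0  29  70 392] zmax 12.5 top [636.1 132.1  10.3] [635.3 132.2] [83. 10.] 1 [61. 62. 65.]
[ 304   12   42   32 1151] zmax 88.9 top [592.  -40.2  85.9] [592.4 -40.5] [31.  8.] 79 [116. 159. 177.]
[446  51  43  32 761] zmax 66.9 top [ 501.5 -200.7   63.8] [ 501.6 -201.7] [ 6. 21.] 39 [121. 166. 186.]
[252  65  28  44 865] zmax 141.7 top [545.1  47.3 138.6] [545.2  47.4] [ 8. 32.] 61 [ 62. 130. 214.]
[  64  117   83   57 2487] zmax 116.1 top [531.6 259.4 112.8] [531.6 261.3] [11. 54.] 26 [107. 145. 161.]
[371 120  24  57 302] zmax 12.4 top [425.8 -86.1  10.2] [425.1 -86.3] [84.  9.] 7 [55. 55. 56.]
[ 180  127   55   25 1063] zmax 140.1 top [503.4 129.1 137.3] [503.3 129.4] [31.  7.] 74 [111. 145. 160.]
[   0  168   75   70 3215] zmax 118.0 top [485.7 374.2 114.5] [485. 376.] [11. 52.] 56 [151.  86.  58.]
[ 214  179   44   54 1099] zmax 141.0 top [416.7 124.1 138.2] [415.9 124.8] [ 8. 32.] 19 [156. 132. 203.]
[157 209  32  45 865] zmax 18.5 top [382.  240.9  15.4] [389.7 238. ] [42. 64.] 64 [123. 185. 213.]
[410 352  23  21 200] zmax 14.1 top [ 47.1 -78.7  10.7] [ 48.9 -77.7] [57. 20.] 23 [102. 107. 111.]
```

View pics/w1.png

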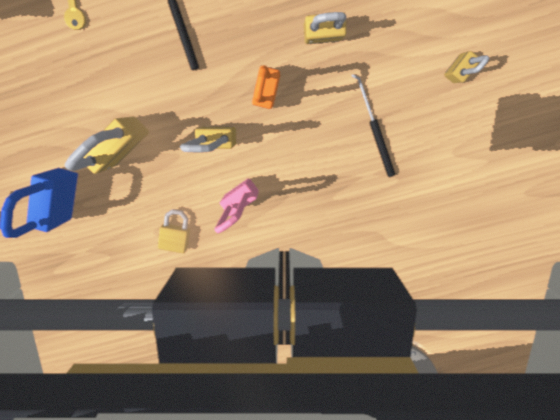

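The wrist view agrees: long crown at (503,129.5), top at z about 140, axis 74°; wide crown at (531.5,261), top at z about 116, axis about 118°. Next I'll move above the long lock.

Emit:
servo_tool:
  angular:
    - [0, 0, 0]
    - [0, 0, 0]
    - [0, 0, 0]
    - [0, 0, 0]
    - [0, 0, 0]
    - [0, 0, 0]
    - [0, 0, 0]
    - [0, 0, 0]
    - [0, 0, 0]
  slide:
    - [15, 20, 0]
    - [30, 40, 0]
    - [45, 60, 0]
    - [58, 80, -20]
    - [58, 80, -50]
    - [58, 80, -80]
    - [58, 80, -110]
    - [58, 80, -130]
    - [58, 80, -130]
  grip: [-1, -1, -1, -1, -1, -1, -1, -1, -1]

```text
time: 2.57
tool_pos: [499.6, 129.0, 164.2]
tcp_rot: [3.138, 0.009, -0.27]
contact_force: [0.1, 0.2, -0.0]
grip_width: 0.0
```

```bash
python3 - <<'E'
from h import *
from plant import bot
c=wrist("w2");s=bot.capture("side");cv2.imwrite("pics/s2.png",cv2.resize(s["img"][130:320,190:380],None,fx=3,fy=3))
W=cloud(c);H=W[...,2];print(bot.get_obs()["contact_force"])
m=((H>130)&(H<148)&(np.linalg.norm(W[...,:2]-[503,129.5],axis=-1)<30))
p=W[m];print(len(p),p.mean(0)) if m.any() else print("none")
E
```

```text
[499.6 129.  164.2] [ 3.138  0.009 -0.27 ] [[-0.0, -0.96, -0.3, 81.55], [1.0, -0.0, 0.0, 0.64], [-0.0, -0.3, 0.96, -194.49], [0.0, 0.0, 0.0, 1.0]]
[ 0.59125419 -0.05279612  0.11976166]
532 [504.07064714 129.80750182 136.76544205]
```

View pics/w2.png

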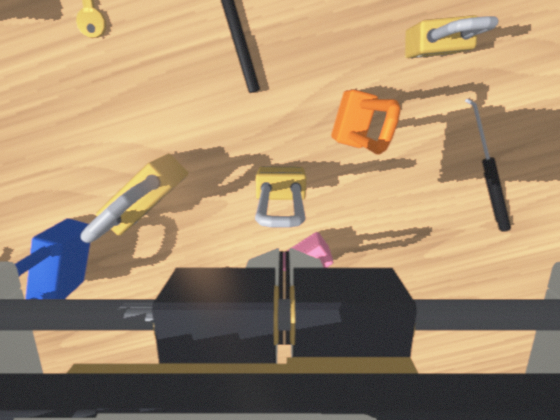

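View pics/s2.png

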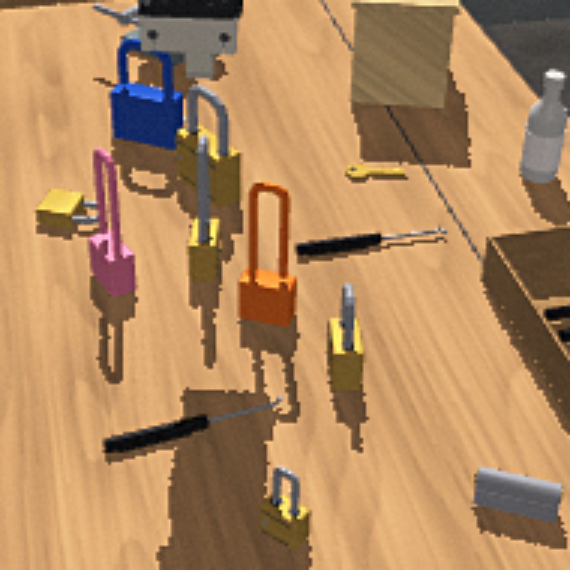

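```bash
python3 - <<'E'
from h import *
from plant import bot
o=bot.get_obs();print(o["time"],o["tool_pos"],o["tcp_rot"],o["dq"].round(3))
s=bot.capture("side");im=s["img"]
for X in (o["tool_pos"],o["tool_pos"]+[0,0,66],[503,129.5,140]):
    u=proj(s,X);print(u)
cv2.imwrite("pics/s3.png",cv2.resize(im[60:240,180:340],None,fx=3.3,fy=3.3,interpolation=cv2.INTER_CUBIC))
E
```

```text
2.6667 [502.60800866 129.30845011 168.86122489] [ 3.14101571e+00  1.11747631e-03 -2.70395360e-01] [-0.    -0.029 -0.041 -0.     0.003  0.004]
[257.72993924 166.75327189]
[257.2891662  143.77277799]
[258.04513069 176.21662857]
```

View pics/s3.png

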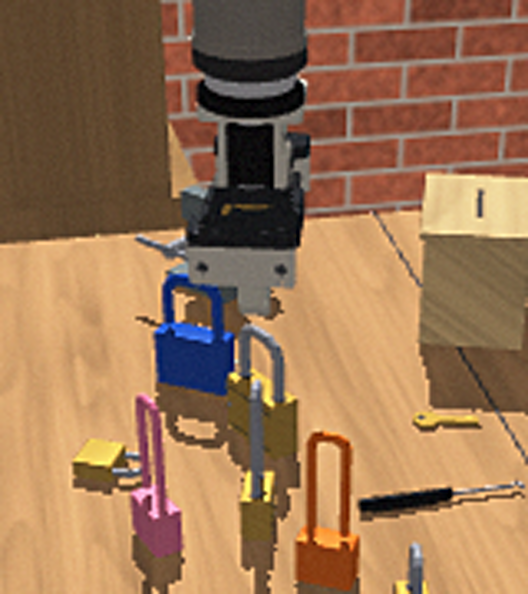

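```bash
python3 - <<'E'
from h import *
from plant import bot
for n in("side","top"):
    s=bot.capture(n);W=cloud(s)
    m=(abs(W[...,0]-503)<45)&(abs(W[...,1]-129.5)<70)&(W[...,2]>130)&(W[...,2]<330)
    p=W[m];v,u=np.where(m)
    print(n,len(p))
    for z in range(130,330,8):
        q=(p[:,2]>=z)&(p[:,2]<z+8)
        if q.any(): print(z,q.sum(),p[q].min(0).round(),p[q].max(0).round(),u[q].min(),u[q].max(),v[q].min(),v[q].max())
print(bot.get_obs()["tool_pos"],bot.grasp_offset)
E
```

```text
side 586
130 14 [493. 112. 130.] [505. 143. 137.] 255 258 175 183
138 11 [497. 117. 138.] [503. 138. 141.] 256 258 175 179
202 2 [491. 126. 208.] [496. 129. 209.] 253 255 154 154
210 16 [489. 113. 210.] [510. 122. 217.] 253 261 152 154
218 22 [486. 107. 218.] [511. 122. 226.] 252 261 149 153
226 28 [486. 108. 227.] [511. 122. 234.] 252 261 147 150
234 11 [486. 109. 234.] [506. 116. 238.] 252 260 146 147
274 4 [527.  90. 276.] [534. 113. 282.] 270 271 128 134
282 18 [527.  88. 283.] [547. 199. 290.] 268 271 111 132
290 107 [462.  90. 290.] [548. 199. 298.] 241 271 108 128
298 27 [474.  97. 300.] [547. 188. 306.] 247 270 107 124
306 76 [462.  66. 306.] [547. 186. 314.] 244 270 104 126
314 176 [458.  60. 314.] [547. 198. 322.] 242 270 101 126
322 74 [473. 104. 322.] [527. 124. 330.] 245 267 108 114
top 417
130 2 [502. 119. 135.] [504. 124. 137.] 223 225 214 215
266 4 [487.  99. 268.] [506. 104. 271.] 223 226 204 213
274 11 [467.  96. 274.] [516. 142. 281.] 203 227 199 222
282 33 [459.  67. 282.] [530. 181. 290.] 183 241 191 226
290 84 [459.  68. 290.] [529. 179. 298.] 184 240 191 226
298 26 [467.  91. 298.] [480. 165. 306.] 190 227 214 221
306 22 [461.  62. 306.] [514. 129. 314.] 207 241 197 224
314 235 [458.  60. 314.] [518. 126. 320.] 208 243 194 225
[503.83617091 129.52177403 170.63892521] 18.8
```

```bash
python3 - <<'E'
from h import *
c=wrist("w3")
R=c["R"];t=c["t"];W=cloud(c)
for v in range(245,420,10): print(v,[ (W[v,u]).round().tolist() for u in (262,285,310)])
print(c["range_z"][c["range_z"]>0].min())
E
```

```text
[503.8 129.5 170.6] [-3.14e+00 -3.00e-03 -2.70e-01] [[-0.0, -0.96, -0.3, 81.53], [1.0, -0.0, 0.0, 0.65], [-0.0, -0.3, 0.96, -194.48], [0.0, 0.0, 0.0, 1.0]]
245 [[438.0, 173.0, -1.0], [431.0, 148.0, -1.0], [432.0, 119.0, 20.0]]
255 [[518.0, 136.0, 215.0], [514.0, 125.0, 213.0], [430.0, 121.0, 39.0]]
265 [[518.0, 135.0, 226.0], [514.0, 125.0, 224.0], [512.0, 114.0, 225.0]]
275 [[541.0, 124.0, 283.0], [514.0, 126.0, 233.0], [538.0, 112.0, 283.0]]
285 [[541.0, 124.0, 289.0], [514.0, 125.0, 242.0], [538.0, 113.0, 288.0]]
295 [[541.0, 124.0, 293.0], [514.0, 125.0, 249.0], [537.0, 113.0, 291.0]]
305 [[540.0, 124.0, 296.0], [534.0, 120.0, 288.0], [537.0, 113.0, 295.0]]
315 [[538.0, 124.0, 297.0], [533.0, 120.0, 291.0], [535.0, 114.0, 297.0]]
325 [[535.0, 125.0, 296.0], [529.0, 121.0, 289.0], [532.0, 114.0, 297.0]]
335 [[532.0, 126.0, 296.0], [499.0, 130.0, 253.0], [529.0, 115.0, 296.0]]
345 [[530.0, 127.0, 297.0], [298.0, 184.0, -2.0], [527.0, 116.0, 296.0]]
355 [[nan, nan, nan], [284.0, 189.0, -2.0], [524.0, 117.0, 297.0]]
365 [[526.0, 128.0, 299.0], [525.0, 123.0, 299.0], [524.0, 117.0, 300.0]]
375 [[530.0, 126.0, 306.0], [529.0, 122.0, 306.0], [528.0, 116.0, 307.0]]
385 [[530.0, 126.0, 309.0], [528.0, 122.0, 309.0], [526.0, 117.0, 308.0]]
395 [[530.0, 126.0, 311.0], [528.0, 122.0, 311.0], [528.0, 117.0, 312.0]]
405 [[529.0, 126.0, 313.0], [528.0, 122.0, 314.0], [528.0, 117.0, 315.0]]
415 [[530.0, 126.0, 316.0], [528.0, 122.0, 316.0], [528.0, 117.0, 316.0]]
60.183765
```

View pics/w3.png

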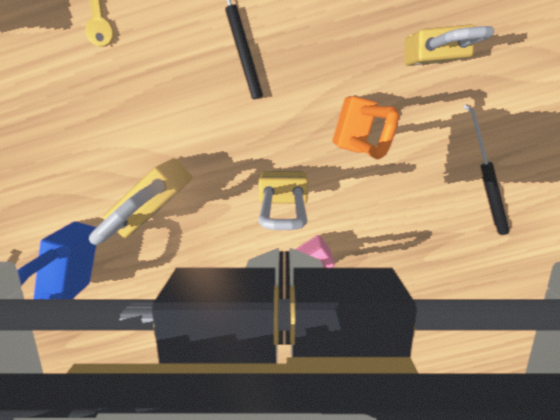

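Both the side and wrist depths put the closed fingertips near z≈209, while the reported TCP is about 170. That is a disagreement of about 40 mm with the stated TCP. I'll descend gently and rely on force and images for the contact, not on the reported z.

Emit:
servo_tool:
  angular:
    - [0, 0, 0]
    - [0, 0, 0]
    - [0, 0, 0]
    - [0, 0, 0]
    - [0, 0, 0]
    - [0, 0, 0]
    - [0, 0, 0]
    - [0, 0, 0]
    - [0, 0, 0]
    - [0, 0, 0]
  slide:
    - [0, 0, -3]
    - [0, 0, -6]
    - [0, 0, -9]
    - [0, 0, -12]
    - [0, 0, -15]
    - [0, 0, -18]
    - [0, 0, -20]
    - [0, 0, -21]
    - [0, 0, -21]
    - [0, 0, -21]
  grip: [-1, -1, -1, -1, -1, -1, -1, -1, -1, -1]

```text
time: 3.7
tool_pos: [502.7, 129.5, 147.8]
tcp_rot: [3.141, 0.0, -0.27]
contact_force: [0.2, 0.7, 0.1]
grip_width: 0.6
```

```bash
cat > g.py <<'E'
from h import *
from plant import bot
import sys
def look(ctr,zhi,r=30):
    o=bot.get_obs();print(round(float(o["time"]),2),o["tool_pos"].round(1),o["contact_force"].round(1),o["tcp_rot"].round(3))
    s=bot.capture("side");W=cloud(s)
    m=(np.linalg.norm(W[...,:2]-ctr,axis=-1)<r)&(W[...,2]>50)&(W[...,2]<zhi)
    p=W[m];h=np.sort(p[:,2]);print("heights",h[::max(1,len(h)//25)].round().tolist())
    u,v=proj(s,[ctr[0],ctr[1],140]).astype(int);x0,y0=max(0,u-60),max(0,v-70)
    cv2.imwrite(f"pics/{sys.argv[1]}.png",cv2.resize(s["img"][y0:y0+150,x0:x0+120],None,fx=4,fy=4,interpolation=cv2.INTER_CUBIC))
E
python3 - a1 <<'E'
from g import *
look([503,129.5],250)
E
```

```text
3.7 [502.7 129.5 147.8] [0.2 0.7 0.1] [ 3.141  0.    -0.27 ]
heights [52.0, 57.0, 64.0, 72.0, 76.0, 83.0, 90.0, 96.0, 101.0, 107.0, 112.0, 116.0, 123.0, 131.0, 136.0, 138.0, 186.0, 188.0, 193.0, 198.0, 200.0, 202.0, 205.0, 207.0, 210.0, 212.0]
```

View pics/a1.png

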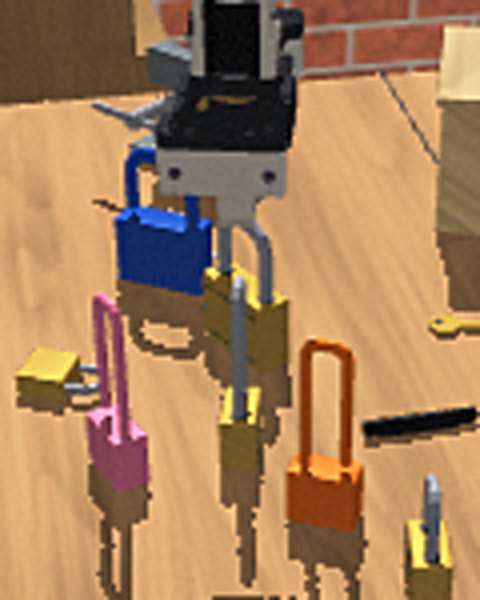

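Emit:
servo_tool:
  angular:
    - [0, 0, 0]
    - [0, 0, 0]
    - [0, 0, 0]
    - [0, 0, 0]
    - [0, 0, 0]
    - [0, 0, 0]
    - [0, 0, 0]
    - [0, 0, 0]
    - [0, 0, 0]
    - [0, 0, 0]
  slide:
    - [0, 0, -1]
    - [0, 0, -2]
    - [0, 0, -3]
    - [0, 0, -4]
    - [0, 0, -5]
    - [0, 0, -6]
    - [0, 0, -7]
    - [0, 0, -8]
    - [0, 0, -9]
    - [0, 0, -10]
  grip: [-1, -1, -1, -1, -1, -1, -1, -1, -1, -1]

```text
time: 4.58
tool_pos: [502.7, 129.5, 137.7]
tcp_rot: [3.141, 0.0, -0.27]
contact_force: [-0.1, 0.4, 0.1]
grip_width: 0.4
```

```bash
python3 - a2 <<'E'
from g import *
look([503,129.5],250)
E
```

```text
4.58 [502.7 129.5 137.7] [-0.1  0.4  0.1] [ 3.141  0.    -0.27 ]
heights [50.0, 57.0, 62.0, 67.0, 73.0, 78.0, 83.0, 90.0, 96.0, 100.0, 104.0, 108.0, 114.0, 117.0, 124.0, 131.0, 135.0, 137.0, 140.0, 179.0, 185.0, 187.0, 189.0, 191.0, 194.0, 196.0, 199.0, 201.0, 204.0]
```

There was no force at z=137.7 and the crown still reads 140, so the fingers really do end about 38 mm above the reported TCP. I'll continue down carefully.

Emit:
servo_tool:
  angular:
    - [0, 0, 0]
    - [0, 0, 0]
    - [0, 0, 0]
    - [0, 0, 0]
    - [0, 0, 0]
    - [0, 0, 0]
    - [0, 0, 0]
    - [0, 0, 0]
    - [0, 0, 0]
    - [0, 0, 0]
  slide:
    - [0, 0, -2]
    - [0, 0, -4]
    - [0, 0, -6]
    - [0, 0, -8]
    - [0, 0, -10]
    - [0, 0, -12]
    - [0, 0, -14]
    - [0, 0, -16]
    - [0, 0, -18]
    - [0, 0, -20]
  grip: [-1, -1, -1, -1, -1, -1, -1, -1, -1, -1]

```text
time: 5.47
tool_pos: [502.7, 129.5, 117.6]
tcp_rot: [3.142, 0.0, -0.27]
contact_force: [0.5, 0.2, 0.5]
grip_width: 0.6
```

```bash
python3 - a3 <<'E'
from g import *
look([503,129.5],250)
E
```

```text
5.47 [502.7 129.5 117.6] [0.5 0.2 0.5] [ 3.142  0.    -0.27 ]
heights [50.0, 55.0, 64.0, 72.0, 79.0, 87.0, 93.0, 99.0, 105.0, 112.0, 116.0, 125.0, 132.0, 138.0, 139.0, 157.0, 165.0, 169.0, 172.0, 176.0, 179.0, 243.0, 243.0, 244.0, 244.0, 244.0, 245.0, 248.0]
```

View pics/a3.png

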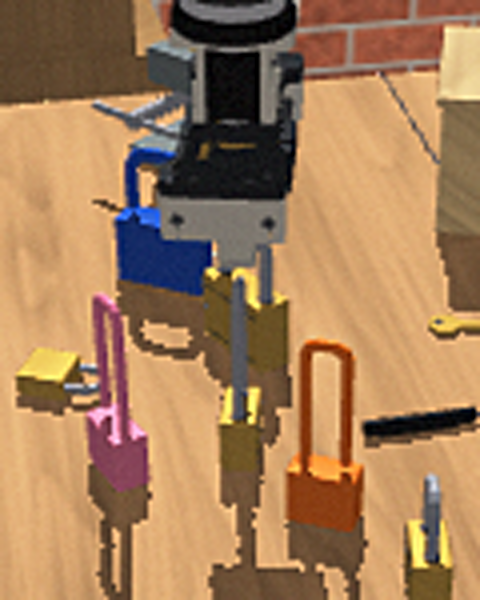

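The fingertips are now just above the crown, at crop pixel (238,265).

Emit:
servo_tool:
  angular:
    - [0, 0, 0]
    - [0, 0, 0]
    - [0, 0, 0]
    - [0, 0, 0]
    - [0, 0, 0]
    - [0, 0, 0]
    - [0, 0, 0]
    - [0, 0, 0]
    - [0, 0, 0]
    - [0, 0, 0]
  slide:
    - [0, 0, -2]
    - [0, 0, -4]
    - [0, 0, -6]
    - [0, 0, -8]
    - [0, 0, -9]
    - [0, 0, -10]
    - [0, 0, -11]
    - [0, 0, -12]
    - [0, 0, -12]
    - [0, 0, -12]
  grip: [-1, -1, -1, -1, -1, -1, -1, -1, -1, -1]

```text
time: 6.35
tool_pos: [502.7, 129.5, 105.8]
tcp_rot: [3.142, 0.0, -0.27]
contact_force: [-0.3, -0.3, -0.0]
grip_width: 0.2
```

```bash
python3 - a4 <<'E'
from g import *
look([503,129.5],230)
c=wrist("w4")
E
```

```text
6.35 [502.7 129.5 105.8] [-0.3 -0.3 -0. ] [ 3.142  0.    -0.27 ]
heights [50.0, 58.0, 62.0, 69.0, 74.0, 81.0, 86.0, 91.0, 96.0, 100.0, 105.0, 111.0, 114.0, 120.0, 127.0, 132.0, 136.0, 139.0, 145.0, 152.0, 154.0, 158.0, 161.0, 164.0, 166.0]
[502.7 129.5 105.9] [ 3.142 -0.    -0.27 ] [[-0.0, -0.96, -0.3, 81.53], [1.0, -0.0, 0.0, 0.65], [-0.0, -0.3, 0.96, -194.48], [0.0, 0.0, 0.0, 1.0]]
```

View pics/w4.png

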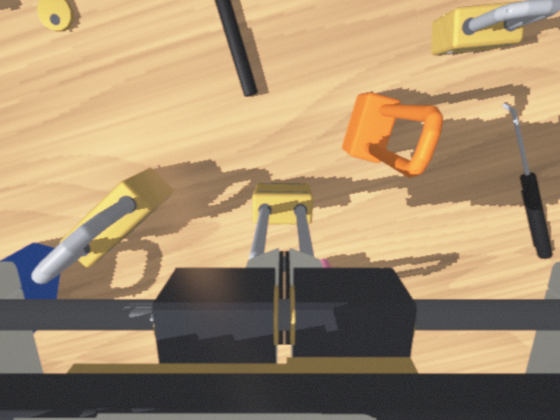

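View pics/a4.png

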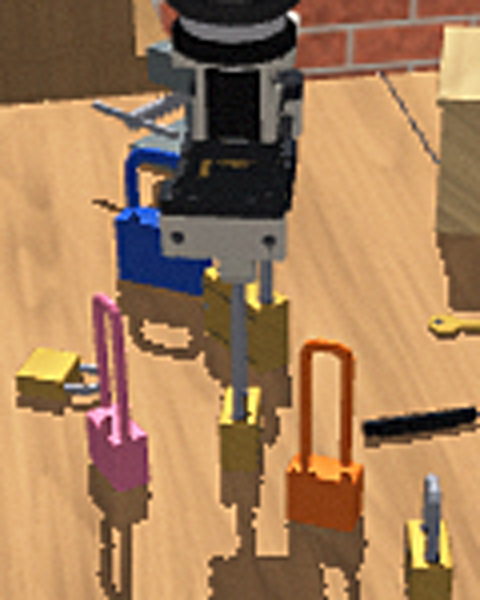

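Emit:
servo_tool:
  angular:
    - [0, 0, 0]
    - [0, 0, 0]
    - [0, 0, 0]
    - [0, 0, 0]
    - [0, 0, 0]
    - [0, 0, 0]
  slide:
    - [0, 0, -1]
    - [0, 0, -2]
    - [0, 0, -3]
    - [0, 0, -4]
    - [0, 0, -5]
    - [0, 0, -5]
  grip: [-1, -1, -1, -1, -1, -1]

```text
time: 6.95
tool_pos: [502.8, 129.6, 101.0]
tcp_rot: [-3.141, -0.0, -0.27]
contact_force: [-1.3, -0.8, 4.2]
grip_width: 0.8
```

Emit:
servo_tool:
  angular:
    - [0, 0, 0]
    - [0, 0, 0]
    - [0, 0, 0]
    - [0, 0, 0]
  slide:
    - [0, 0, -1]
    - [0, 0, -2]
    - [0, 0, -3]
    - [0, 0, -3]
  grip: [-1, -1, -1, -1]

```text
time: 7.28
tool_pos: [502.7, 129.5, 97.7]
tcp_rot: [3.142, -0.0, -0.27]
contact_force: [-0.1, -0.0, 4.2]
grip_width: 0.2
```

Contact is at z≈101.5 with the shackle sliding at about 4.2 N. I expect the stop at a reported z≈89–90.

Emit:
servo_tool:
  angular:
    - [0, 0, 0]
    - [0, 0, 0]
    - [0, 0, 0]
    - [0, 0, 0]
    - [0, 0, 0]
  slide:
    - [0, 0, -1]
    - [0, 0, -2]
    - [0, 0, -3]
    - [0, 0, -4]
    - [0, 0, -4]
  grip: [-1, -1, -1, -1, -1]

```text
time: 7.7
tool_pos: [502.7, 129.5, 93.6]
tcp_rot: [3.141, 0.0, -0.27]
contact_force: [-0.1, -0.0, 3.7]
grip_width: 0.2
```

Emit:
servo_tool:
  angular:
    - [0, 0, 0]
    - [0, 0, 0]
    - [0, 0, 0]
    - [0, 0, 0]
    - [0, 0, 0]
  slide:
    - [0, 0, -0.5]
    - [0, 0, -1]
    - [0, 0, -1.5]
    - [0, 0, -2]
    - [0, 0, -2]
  grip: [-1, -1, -1, -1, -1]

```text
time: 8.12
tool_pos: [502.7, 129.5, 91.7]
tcp_rot: [3.142, 0.0, -0.27]
contact_force: [-0.1, -0.6, 3.5]
grip_width: 0.7
```

Emit:
servo_tool:
  angular:
    - [0, 0, 0]
    - [0, 0, 0]
    - [0, 0, 0]
  slide:
    - [0, 0, -0.5]
    - [0, 0, -1]
    - [0, 0, -1]
  grip: [-1, -1, -1]

```text
time: 8.37
tool_pos: [502.7, 129.5, 90.8]
tcp_rot: [3.142, 0.0, -0.27]
contact_force: [0.0, -0.6, 3.4]
grip_width: 0.3
```

```bash
python3 - a5 <<'E'
from g import *
look([503,129.5],230)
E
```

```text
8.37 [502.7 129.5  90.8] [ 0.  -0.6  3.4] [ 3.142  0.    -0.27 ]
heights [51.0, 57.0, 65.0, 72.0, 80.0, 87.0, 93.0, 100.0, 107.0, 114.0, 119.0, 126.0, 130.0, 138.0, 143.0, 147.0, 151.0, 216.0, 216.0, 217.0, 217.0, 217.0, 218.0, 218.0, 226.0, 228.0, 229.0]
```

Emit:
servo_tool:
  angular:
    - [0, 0, 0]
    - [0, 0, 0]
  slide:
    - [0, 0, -0.5]
    - [0, 0, -0.5]
  grip: [-1, -1]

```text
time: 8.58
tool_pos: [502.7, 129.5, 90.3]
tcp_rot: [3.141, 0.0, -0.27]
contact_force: [-0.3, -0.3, 4.4]
grip_width: 0.1
```

Emit:
servo_tool:
  angular:
    - [0, 0, 0]
    - [0, 0, 0]
  slide:
    - [0, 0, -0.5]
    - [0, 0, -0.5]
  grip: [-1, -1]

```text
time: 8.75
tool_pos: [502.8, 129.5, 90.0]
tcp_rot: [-3.142, -0.0, -0.27]
contact_force: [-0.4, -0.0, 5.4]
grip_width: 0.4
```

Emit:
servo_tool:
  angular:
    - [0, 0, 0]
    - [0, 0, 0]
  slide:
    - [0, 0, -0.4]
    - [0, 0, -0.4]
  grip: [-1, -1]

```text
time: 8.92
tool_pos: [502.9, 129.5, 89.9]
tcp_rot: [-3.141, -0.001, -0.27]
contact_force: [-0.7, -0.5, 8.1]
grip_width: 0.3
```

Emit:
servo_tool:
  angular:
    - [0, 0, 0]
    - [0, 0, 0]
  slide:
    - [0, 0, -0.3]
    - [0, 0, -0.3]
  grip: [-1, -1]

```text
time: 9.08
tool_pos: [503.1, 129.5, 89.9]
tcp_rot: [-3.141, -0.001, -0.27]
contact_force: [0.1, -0.9, 9.2]
grip_width: 0.1
```

The descent stopped at 89.9 with force rising to 9 N, so the shackle is against its hard stop. I'll withdraw and verify.

Emit:
servo_tool:
  angular:
    - [0, 0, 0]
    - [0, 0, 0]
    - [0, 0, 0]
    - [0, 0, 0]
    - [0, 0, 0]
    - [0, 0, 0]
    - [0, 0, 0]
    - [0, 0, 0]
    - [0, 0, 0]
  slide:
    - [0, 0, 1]
    - [0, 0, 3]
    - [0, 0, 8]
    - [0, 0, 18]
    - [0, 0, 30]
    - [0, 0, 45]
    - [0, 0, 60]
    - [0, 0, 70]
    - [0, 0, 70]
  grip: [-1, -1, -1, -1, -1, -1, -1, -1, -1]

```text
time: 9.83
tool_pos: [504.0, 129.7, 161.7]
tcp_rot: [-3.14, -0.004, -0.27]
contact_force: [0.2, 0.1, 0.0]
grip_width: 0.3
```

```bash
python3 - a6 <<'E'
from g import *
bot.capture("side");look([503,129.5],170)
c=wrist("w6");W=cloud(c);H=W[...,2]
for n,ctr,z in (("long",[503,129.5],100),("wide",[531,261],60),("orange",[545,47],100),("pink",[416,125],100)):
    m=(H>z)&(H<160)&(np.linalg.norm(W[...,:2]-ctr,axis=-1)<45)
    p=W[m]; 
    if not len(p): continue
    hi=np.percentile(p[:,2],99);t=p[p[:,2]>hi-8];r=cv2.minAreaRect(t[:,:2].astype(np.float32));print(n,hi.round(1),t.mean(0).round(1),np.round(r[0],1),np.round(r[1]),round(r[2]))
E
```

```text
9.88 [503.3 129.6 160.2] [-0.5  0.6 -0.6] [-3.141e+00 -2.000e-03 -2.700e-01]
heights [51.0, 55.0, 58.0, 60.0, 65.0, 68.0, 71.0, 75.0, 78.0, 82.0, 86.0, 89.0, 92.0, 95.0, 96.0, 100.0, 101.0, 104.0, 106.0, 111.0, 115.0, 117.0, 119.0, 122.0, 125.0, 126.0, 126.0]
[502.6 129.5 159.2] [-3.142 -0.    -0.27 ] [[-0.0, -0.96, -0.3, 81.53], [1.0, -0.0, 0.0, 0.65], [-0.0, -0.3, 0.96, -194.48], [0.0, 0.0, 0.0, 1.0]]
long 127.5 [504.  130.  124.3] [503.3 130.3] [31.  8.] 74
wide 116.2 [532.5 259.  113. ] [531.6 261.4] [11. 53.] 25
orange 141.4 [545.8  48.2 138.5] [545.1  47.8] [ 8. 32.] 60
```

View pics/a6.png

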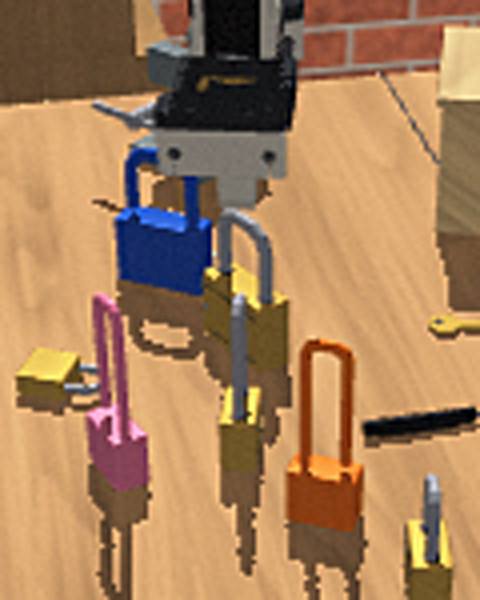

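The crown is at z=127.5 against 128 for home, and the long lock has not moved. Next I'll move above the wide lock.

Emit:
servo_tool:
  angular:
    - [0, 0, 5]
    - [0, 0, 10]
    - [0, 0, 15]
    - [0, 0, 21]
    - [0, 0, 27]
    - [0, 0, 33]
    - [0, 0, 38]
    - [0, 0, 43]
    - [0, 0, 43]
    - [0, 0, 43]
  slide:
    - [4, 16, 0]
    - [8, 34, 0]
    - [12, 52, 0]
    - [16, 70, 0]
    - [20, 88, 0]
    - [24, 106, 0]
    - [27, 120, 0]
    - [29, 131.5, 0]
    - [29, 131.5, 0]
    - [29, 131.5, 0]
  grip: [-1, -1, -1, -1, -1, -1, -1, -1, -1, -1]

```text
time: 10.82
tool_pos: [531.0, 261.0, 157.9]
tcp_rot: [3.142, 0.002, 0.479]
contact_force: [-0.2, -1.8, -0.4]
grip_width: 0.5
```

```bash
python3 - a7 <<'E'
from g import *
c=wrist("w7");W=cloud(c);H=W[...,2]
m=(H>100)&(H<130)&(np.linalg.norm(W[...,:2]-[531,261],axis=-1)<45)
t=W[m];r=cv2.minAreaRect(t[:,:2].astype(np.float32));print(np.percentile(t[:,2],99),t.mean(0).round(1),r)
o=bot.get_obs();print(o["tool_pos"],o["tcp_rot"],o["joint_positions"].round(2))
E
```

```text
[531.  261.  157.9] [3.142e+00 2.000e-03 4.790e-01] [[-0.0, -0.96, -0.3, 80.84], [1.0, -0.0, 0.0, 1.13], [-0.0, -0.3, 0.96, -194.48], [0.0, 0.0, 0.0, 1.0]]
116.23645879172565 [532.4 262.9 111.8] ((531.4525756835938, 262.4819030761719), (10.829360961914062, 59.259944915771484), 25.49441909790039)
[531.08249838 260.44250836 158.18361845] [3.14147106e+00 2.07969487e-03 4.77687226e-01] [ 0.33  0.49  1.38 -0.    1.28  1.42]
```

View pics/w7.png

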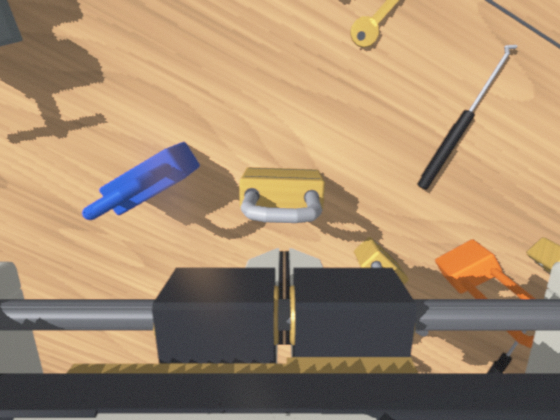

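Aligned with the crown, centred at pixel (282,215). I'll descend to about 8 mm above expected contact.

Emit:
servo_tool:
  angular:
    - [0, 0, 0]
    - [0, 0, 0]
    - [0, 0, 0]
    - [0, 0, 0]
    - [0, 0, 0]
    - [0, 0, 0]
    - [0, 0, 0]
    - [0, 0, 0]
    - [0, 0, 0]
    - [0, 0, 0]
  slide:
    - [0, 1, -10]
    - [0, 1, -22]
    - [0, 1, -34]
    - [0, 1, -46]
    - [0, 1, -56]
    - [0, 1, -63]
    - [0, 1, -68]
    - [0, 1, -71]
    - [0, 1, -72]
    - [0, 1, -72]
  grip: [-1, -1, -1, -1, -1, -1, -1, -1, -1, -1]

```text
time: 11.7
tool_pos: [531.8, 262.0, 87.2]
tcp_rot: [3.141, -0.0, 0.48]
contact_force: [0.4, -0.5, 0.7]
grip_width: 0.5
```

Emit:
servo_tool:
  angular:
    - [0, 0, 0]
    - [0, 0, 0]
    - [0, 0, 0]
    - [0, 0, 0]
    - [0, 0, 0]
    - [0, 0, 0]
    - [0, 0, 0]
  slide:
    - [0, 0, -1]
    - [0, 0, -2]
    - [0, 0, -3]
    - [0, 0, -4]
    - [0, 0, -5]
    - [0, 0, -6]
    - [0, 0, -6]
  grip: [-1, -1, -1, -1, -1, -1, -1]

```text
time: 12.28
tool_pos: [531.5, 262.0, 80.9]
tcp_rot: [3.142, 0.0, 0.48]
contact_force: [0.5, 0.0, -0.5]
grip_width: 0.5
```

```bash
python3 - a8 <<'E'
from g import *
look([531,261.5],230)
wrist("w8")
E
```

```text
12.28 [531.5 262.   80.9] [ 0.5  0.  -0.5] [3.142 0.    0.48 ]
heights [52.0, 56.0, 57.0, 58.0, 62.0, 75.0, 88.0, 98.0, 108.0, 112.0, 122.0, 132.0, 136.0, 142.0, 147.0, 153.0, 157.0, 163.0, 169.0, 205.0, 208.0, 212.0, 221.0, 224.0, 226.0, 228.0]
[531.6 262.   81. ] [3.142 0.    0.48 ] [[-0.0, -0.96, -0.3, 80.83], [1.0, -0.0, 0.0, 1.13], [-0.0, -0.3, 0.96, -194.48], [0.0, 0.0, 0.0, 1.0]]
```

View pics/a8.png

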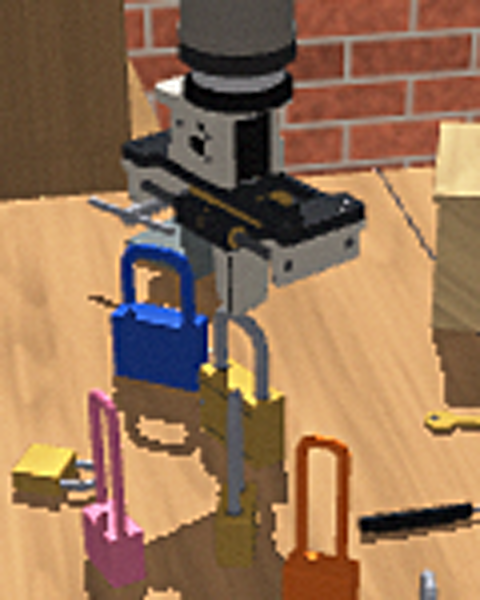

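The fingertips are just above the wide lock's crown at crop pixel (242,312), and the gripper body is clear of the neighbours.

Emit:
servo_tool:
  angular:
    - [0, 0, 0]
    - [0, 0, 0]
    - [0, 0, 0]
    - [0, 0, 0]
    - [0, 0, 0]
    - [0, 0, 0]
  slide:
    - [0, 0, -1]
    - [0, 0, -2]
    - [0, 0, -3]
    - [0, 0, -4]
    - [0, 0, -5]
    - [0, 0, -5]
  grip: [-1, -1, -1, -1, -1, -1]

```text
time: 12.88
tool_pos: [531.8, 262.1, 76.3]
tcp_rot: [3.141, -0.001, 0.48]
contact_force: [-0.8, -0.3, 3.6]
grip_width: 0.2
```

Emit:
servo_tool:
  angular:
    - [0, 0, 0]
    - [0, 0, 0]
    - [0, 0, 0]
    - [0, 0, 0]
    - [0, 0, 0]
  slide:
    - [0, 0, -1]
    - [0, 0, -2]
    - [0, 0, -3]
    - [0, 0, -4]
    - [0, 0, -4]
  grip: [-1, -1, -1, -1, -1]

```text
time: 13.3
tool_pos: [531.7, 262.0, 71.9]
tcp_rot: [3.142, -0.0, 0.48]
contact_force: [0.5, -0.5, 4.5]
grip_width: 0.6
```

Emit:
servo_tool:
  angular:
    - [0, 0, 0]
    - [0, 0, 0]
    - [0, 0, 0]
    - [0, 0, 0]
    - [0, 0, 0]
    - [0, 0, 0]
  slide:
    - [0, 0, -0.7]
    - [0, 0, -1.4]
    - [0, 0, -2.1]
    - [0, 0, -2.8]
    - [0, 0, -3.5]
    - [0, 0, -3.5]
  grip: [-1, -1, -1, -1, -1, -1]

```text
time: 13.8
tool_pos: [531.7, 262.0, 68.5]
tcp_rot: [3.141, -0.0, 0.48]
contact_force: [0.4, 0.5, 4.8]
grip_width: 0.3
```

Emit:
servo_tool:
  angular:
    - [0, 0, 0]
    - [0, 0, 0]
  slide:
    - [0, 0, -0.5]
    - [0, 0, -0.5]
  grip: [-1, -1]

```text
time: 13.97
tool_pos: [531.7, 262.0, 68.1]
tcp_rot: [3.142, -0.0, 0.48]
contact_force: [0.8, -0.2, 3.9]
grip_width: 0.6
```

Emit:
servo_tool:
  angular:
    - [0, 0, 0]
    - [0, 0, 0]
  slide:
    - [0, 0, -0.5]
    - [0, 0, -0.5]
  grip: [-1, -1]

```text
time: 14.13
tool_pos: [531.7, 262.0, 67.6]
tcp_rot: [3.141, -0.0, 0.48]
contact_force: [1.0, 1.1, 4.7]
grip_width: -0.1
```

Emit:
servo_tool:
  angular:
    - [0, 0, 0]
    - [0, 0, 0]
  slide:
    - [0, 0, -0.4]
    - [0, 0, -0.4]
  grip: [-1, -1]

```text
time: 14.3
tool_pos: [531.7, 262.0, 67.2]
tcp_rot: [3.141, -0.0, 0.48]
contact_force: [-0.5, 0.5, 4.4]
grip_width: 0.3
```

Emit:
servo_tool:
  angular:
    - [0, 0, 0]
    - [0, 0, 0]
  slide:
    - [0, 0, -0.4]
    - [0, 0, -0.4]
  grip: [-1, -1]

```text
time: 14.47
tool_pos: [531.8, 262.0, 67.1]
tcp_rot: [3.141, -0.0, 0.48]
contact_force: [0.3, -0.9, 6.0]
grip_width: 0.2
```

Emit:
servo_tool:
  angular:
    - [0, 0, 0]
    - [0, 0, 0]
  slide:
    - [0, 0, -0.4]
    - [0, 0, -0.4]
  grip: [-1, -1]

```text
time: 14.63
tool_pos: [531.8, 262.1, 67.0]
tcp_rot: [3.141, -0.001, 0.48]
contact_force: [0.0, 0.2, 8.0]
grip_width: 0.6
```

Emit:
servo_tool:
  angular:
    - [0, 0, 0]
    - [0, 0, 0]
  slide:
    - [0, 0, -0.3]
    - [0, 0, -0.3]
  grip: [-1, -1]

```text
time: 14.8
tool_pos: [531.9, 262.1, 67.0]
tcp_rot: [3.141, -0.001, 0.48]
contact_force: [-1.4, -0.9, 9.2]
grip_width: 0.6
```

The descent stopped at 67.0, where 66.9 was expected, with force rising to 9 N. I'll withdraw and check everything.

Emit:
servo_tool:
  angular:
    - [0, 0, 0]
    - [0, 0, 0]
    - [0, 0, 0]
    - [0, 0, 0]
    - [0, 0, 0]
    - [0, 0, 0]
    - [0, 0, 0]
    - [0, 0, 0]
    - [0, 0, 0]
    - [0, 0, 0]
  slide:
    - [0, 0, 1]
    - [0, 0, 3]
    - [0, 0, 8]
    - [0, 0, 18]
    - [0, 0, 33]
    - [0, 0, 55]
    - [0, 0, 80]
    - [0, 0, 110]
    - [0, 0, 140]
    - [0, 0, 140]
  grip: [-1, -1, -1, -1, -1, -1, -1, -1, -1, -1]

```text
time: 15.63
tool_pos: [534.4, 263.0, 213.4]
tcp_rot: [3.14, -0.011, 0.48]
contact_force: [-0.1, -0.2, 0.1]
grip_width: 0.1
```

Emit:
servo_tool:
  angular:
    - [0, 0, 0]
    - [0, 0, 0]
    - [0, 0, 0]
    - [0, 0, 0]
    - [0, 0, 0]
    - [0, 0, 0]
  slide:
    - [-20, 0, 10]
    - [-40, 0, 20]
    - [-60, 0, 20]
    - [-80, 0, 20]
    - [-80, 0, 20]
    - [-80, 0, 20]
  grip: [-1, -1, -1, -1, -1, -1]

```text
time: 16.13
tool_pos: [451.2, 262.1, 226.8]
tcp_rot: [3.141, -0.001, 0.481]
contact_force: [0.7, 0.3, -0.1]
grip_width: 0.5
```

```bash
python3 - a9 <<'E'
from g import *
L=(("long",[503,129.5]),("wide",[531.5,261.5]),("mid",[592,-40]),("small",[501,-201]))
for n in ("wrist","side"):
    c=wrist("w9") if n=="wrist" else bot.capture(n)
    W=cloud(c);H=W[...,2]
    for k,ctr in L:
        m=(H>45)&(H<160)&(np.linalg.norm(W[...,:2]-ctr,axis=-1)<40)
        p=W[m]
        if len(p)<10: continue
        hi=np.percentile(p[:,2],99);t=p[p[:,2]>hi-8];r=cv2.minAreaRect(t[:,:2].astype(np.float32));print(n,k,hi.round(1),np.round(r[0],1),np.round(r[1]),round(r[2]))
cv2.imwrite("pics/s9.png",c["img"]);print(bot.get_obs()["contact_force"])
# pixel change of bystander regions
a=np.load("side0.npz")["img"].astype(int);d=np.abs(a-c["img"]).max(2)
for k,(x,y) in dict(key=(316,187),hook=(310,211),rake=(245,273),shut=(210,200),cyl=(363,295),cap=(356,359),mid=(305,243),small=(285,300)).items(): print(k,np.mean(d[y-12:y+12,x-15:x+15]>40).round(3))
E
```

```text
[451.2 262.1 226.8] [ 3.141e+00 -1.000e-03  4.810e-01] [[-0.0, -0.96, -0.3, 80.83], [1.0, -0.0, 0.0, 1.13], [-0.0, -0.3, 0.96, -194.48], [0.0, 0.0, 0.0, 1.0]]
wrist long 127.2 [503.3 131.4] [31.  8.] 73
wrist wide 104.3 [531.  262.5] [11. 52.] 25
side long 126.4 [499.4 126.9] [33.  5.] 80
side wide 102.9 [527.3 258.5] [11. 49.] 25
side mid 88.9 [588.8 -44.7] [26.  7.] 82
side small 67.6 [ 498.6 -203.2] [ 7. 20.] 42
[ 0.80109646  0.28198322 -0.36366072]
key 0.0
hook 0.0
rake 0.519
shut 0.0
cyl 0.0
cap 0.0
mid 0.0
small 0.0
```

View pics/s9.png

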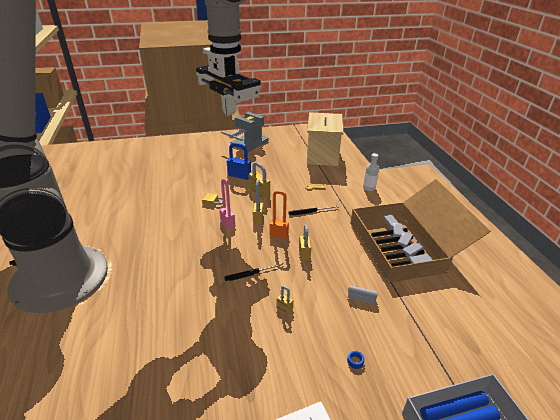

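The rake pick's pixel change is only the arm's shadow. It still lies at (230–285, 265–278). Everything else is unmoved, so I'll hand in.

```bash
python3 -c "
from plant import bot
print(bot.get_obs()['time'],bot.close_job())"
```

```text
the job is handed in; nothing more can be done
16.2333 None
```

I pressed both shackles home with the closed fingertips, the long-shackled lock first and then the wide one, and handed the job in at 16.2 s.

**Pressing:** Each shackle slid at about 4–5 N. At the hard stop the reported force rose to about 9 N, well under the 30 N limit. I then withdrew to clear air.

**Last checks:**

| Padlock | Crown height (mm) | Expected (mm) |
|---|---|---|
| long_lock | 127.2 wrist, 126.4 side | 128 when home |
| wide_lock | 104.3 wrist, 102.9 side | 105 when home |
| mid_lock | 88.9 | 87–90 when open |
| small_lock | 67.6 | 66–69 when open |

The wrist camera put both pressed locks within about 2 mm of where they began. The side image showed no change around the mid lock, small lock, key, cylinder, cap, shut lock or hook pick.

**Checks that disagreed:**
- **Fingertip position:** the closed fingertips really end about 38 mm above the reported TCP, according to the depth images and the contact height. I set the press depths from contact and force instead.
- **Rake pick:** the image-change check flagged it, but in the picture this is the arm's shadow and the pick lies where it was.
- **Side camera:** its positions differ from the wrist camera's by about 3–5 mm, the same offset it showed before I touched anything.

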